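Close the colour-pot tub and press its lid home

TASK

Take the blue lid out of the drying rack by its upper edge, lay it flat on the worktop with the handle up and let go. Then take it by the handle, set it loosely on the white tub of colour pots, the long way along the tub, and let go; then push down on one end of the lid and on the other until both orange seal strips are fully pressed in and the lid sits flush on the rim all round. Leave the tub where it stands, and do not disturb the sprinkle jar, the magenta tub and the yellow-capped bottle.

Things in the scene. Friction and masses are not known exactly. Their poses are not given: they have to be found in the camera images.
- lid: Blue lid, plate 110 (x) x 150 (y) x 8 mm; origin mid plate's underside, z out of its top (handle side). Two ribs below, 82 (x) x 14 (y) x 14 mm deep at y=+-54 mm, fit inside the tub with 4 mm play, either way round; bare between them. 0.12 kg. Starts on edge in the rack: handle level, away from the robot, +x edge at the bottom, upper edge 116 mm up. Laid flat on its ribs its origin is 14 mm up
- lid_handle (a point): Middle of the solid handle ridge on the lid's top: 16 (x) x 60 (y) mm, standing 26 mm above the plate's top face. The point is 20 mm above the plate's underside; axes as the lid's
- end_a (a point): Top face of the lid near its +y end (62 mm from the middle), where to press; above a seal strip when on the tub
- end_b (a point): Top face of the lid near its -y end (62 mm from the middle), where to press
- tub: White open tub, outside 106 (x) x 146 (y) x 75 mm high, walls 8 mm, three small pots of paste colour fixed inside (up to 43 mm high); about 1 kg, stands loose. Origin at the middle of its underside, z up
- tub_rim (a point): Middle of the tub's mouth at the height of the rim, 75 mm above its underside; axes as the tub's
- seal_left (a joint): Orange seal strip 80 x 5 mm in the top of the tub's +y end wall (69 mm from the middle): 0 = standing 8 mm above the rim, 0.008 m = pressed in flush. It takes about 10 N to push down and stays where it is pushed; the lid's weight does not move it. A lid laid on both strips stands 8 mm above the rim
- seal_right (a joint): The same at the tub's -y end
- rack: Fixed drying rack: grey drip tray 150 (x) x 180 (y) mm, its floor 6 mm high, with steel wire hoops 67 mm high at y=+-69 mm that make three upright slots 50 mm apart along x; the lid stands in the middle one, with about 1.7 mm of play either side. Origin under the tray's middle, z up
- jar: White sprinkle jar, 72 mm across, 109 mm high, loose; origin under its middle. Leave alone
- magenta_tub: Magenta tub with a blue lid, 107 mm across, 70 mm high, loose; origin under its middle. Leave alone
- yellow_bottle: Squeeze bottle with a yellow tip, 55 mm across, 190 mm high, loose; origin under its middle. Leave alone

How it is judged:
By the outcome, as a careful person would: the job done as asked, in the order asked, and still so for the second after the job is handed in, with the robot touching nothing.
It also fails if it takes over 72 s, if anything falls off the work surface, if the arm or the gripper's body presses on something with over 40 N, if the wrist force passes 120 N, or if a joint passes its speed limit or range.

ROBOT

A 6-joint arm with a two-finger parallel gripper is mounted at the origin on a cart in front of the work surface, level with it; the furniture and walls round the work are solid. World frame = base frame: x ahead of the robot, y to its left, z up, the work surface at z = 0. Lengths are in mm, angles in rad, forces in N, time in s.
With the tool pointing down it reaches from about 375 to 975 mm from the base axis. Payload 3.8 kg.
Tool frame: the origin (TCP) lies midway between the tips of the shut fingers; the grasp point (between the pads) lies 19 mm behind it; z points along the fingers, y is the line along which they close (so a half turn about z gives the same grasp; the last joint's range is limited). The gripper opens to 85 mm and grips with 20 to 120 N. Pads are 22 mm wide; open, the fingers measure 114 mm over their backs; the gripper's body (76 mm by 85 mm) begins 54 mm behind the grasp point. The pads swing forward as they close: fully open they stand 13 mm farther back than shut.
Start: joints at [1.12, 0.264, 1.604, -0, 1.274, -0.037], TCP at [271.409, 618.025, 231.28] pointing down, gripper open.
Joint ranges: [-2.63, 2.63], [-0.94, 2.18], [0.31, 2.57], [-1.31, 4.45], [0, 2.66], [-2.55, 2.55]. Speed limits (rad/s): [2.57, 2.57, 3.14, 3.14, 3.14, 3.14].

INTERFACE

Orientations are given as a unit quaternion [x, y, z, w].
In Python, from plant import sensors, imaging, close_job gives the robot as it stands.
- The arm moves only by the tool apply_moves, never from a script. Its argument "targets" is a list that holds one entry, the list of rows, each a list of 7 numbers: the shift along the world's x, y, z in units of 0.15 m (1.0 is 0.15 m), then the turn, a rotation vector about the world's x, y, z in units of 180 degrees (1.0 is 180 degrees), then the opening, from 0 (shut) to 1 (fully open). In form: [[[tx, ty, tz, wx, wy, wz, fingers], ...]]. A call has 1 to 12 rows; each row is the pose to reach, as a shift and turn from the pose commanded when the call began, turning the shorter way round; what a row does not reach only later rows make up. A row lasts 1/8 s, in which the tool goes at most 62.5 mm and 10.7 degrees, less where a joint would pass 70% of its speed; a pose out of reach is approached as far as the arm can. A call with a number of a shift or a turn outside -1 to 1 is refused whole. A call with a gripper value outside its range is refused whole. The fingers move at their own pace and stop on an object; the grip force is fixed at half the most. Time passes only in rows, so rows that repeat a pose let the fingers close. It gives the time, the measured TCP pose, the force, the opening and the grip force at its end, in the units of the state.
- sensors.read_state(): the state, without advancing time (a new reading comes with each control period).
- imaging.read_camera(name): name is "scene" or "top" or "wrist"; returns the picture (420x560x3 uint8, red, green, blue); there is no depth.
- imaging.get_calibration(name): a dict with "mtx" (3x3 intrinsics, pixels), "k1" (the pictures are not rectified: a ray, as slopes to the right and down, at radius r is drawn at 1 + k1 r^2 times it, then the intrinsics apply), "origin" and "rotation" of the camera in the world; the wrist camera has in their place "hand_eye" (4x4, takes a point from camera to tool coordinates, whose origin is the TCP and whose axes are the flange's). Camera axes: x right, y down, z forward; pixel columns grow to the right and rows downward; lengths in mm; the calibration is good to about 2 mm. A picture is of the moment at which its call begins: read the wrist's pose just before it. get_calibration takes no time and is no camera call.
- close_job(): hands the job in; it is judged then, once.
The state is a dict: "clock": time; "joint_pos": joint angles; "joint_vel": joint speeds; "joint_torque": joint torques, N m; "tool_pos": TCP position; "orientation": TCP orientation; "wrist_force": force on the tool from outside, world axes, zero at the start; "wrist_torque": the same for the moment, N m; "gripper_width": finger opening in mm; "grasp_force": force on a finger pad.
Only numpy, scipy, OpenCV 4.12 (cv2) and the standard library are available. Lean on these libraries where they do the work, as an engineer would, in place of code of your own. Each camera call takes 0.05 s, during which the arm holds its last target. There are 200 camera calls.

## Working session

There is one attempt and no reset: what is moved stays moved. The work goes in short steps, Python scripts to look and compute and a tool call to move; the robot and the scene stay as the last step left them, time stands still between calls to the robot, and variables do not carry over. Pictures are saved under pics/ and viewed, at most 10 in all, crops included, and the job is handed in when it is done.

Besides the shell and the picture viewer there is one more tool, called after "Request:" by a JSON object that holds its "method" and its "body", one argument or row to a line. apply_moves: Moves the arm, as the interface text tells. Its arguments: {"type":"object","properties":{"targets":{"type":"array"}},"required":["targets"]}

```bash
mkdir -p pics; ls; python3 - <<'E'
from plant import sensors, imaging
import cv2, numpy as np
print(sensors.read_state())
for n in ["scene","top"]:
    im=imaging.read_camera(n); cv2.imwrite(f"pics/{n}0.png",im[:,:,::-1])
for n in ["scene","top","wrist"]: print(n,imaging.get_calibration(n))
E
```

```text
pics
{'clock': 0.0, 'joint_pos': array([ 1.12011400e+00,  2.64759767e-01,  1.60536649e+00,  6.84097247e-06,
        1.27367349e+00, -3.69217091e-02]), 'joint_vel': array([-8.18920769e-04,  4.22923613e-05, -3.73882091e-04, -1.38721741e-03,
        9.33639934e-05, -4.00917690e-04]), 'joint_torque': array([-1.36520925e-03, -5.15094709e+01, -3.67317080e+01,  9.25128688e-05,
        1.27866291e-02,  7.93375648e-06]), 'tool_pos': array([271.08753687, 617.38797607, 229.96160605]), 'orientation': array([ 2.05408593e-01,  9.78675683e-01, -1.07012318e-03, -2.69562471e-04]), 'wrist_force': array([0.9777094 , 0.69380986, 0.2344947 ]), 'wrist_torque': array([ 0.00010757, -0.04650867, -0.00588668]), 'grasp_force': 0.0, 'gripper_width': 85.15202679782752}
scene {'mtx': array([[415.1066985 ,   0.        , 280.68225767],
       [  0.        , 415.1066985 , 212.47483822],
       [  0.        ,   0.        ,   1.        ]]), 'k1': -0.10051550503251806, 'origin': array([-330.02702429, -608.85636291,  963.59801864]), 'rotation': array([ 0.78937714, -0.44252841,  0.2143138 , -0.36758935])}
top {'mtx': arr
[... 166 characters left out ...]
42839191084, 'origin': array([ 511.22444599,  -53.00799556, 1194.86797225]), 'rotation': array([-0.70677063,  0.70688343, -0.02529379,  0.01230143])}
wrist {'mtx': array([[348.97098016,   0.        , 278.36329983],
       [  0.        , 348.97098016, 210.03456843],
       [  0.        ,   0.        ,   1.        ]]), 'k1': 0.027492272402294255, 'hand_eye': array([[-6.42816626e-04, -9.63847952e-01, -2.66452083e-01,
         6.79944418e+01],
       [ 9.99999683e-01, -4.94476457e-04, -6.23813109e-04,
         1.14366943e+00],
       [ 4.69506706e-04, -2.66452400e-01,  9.63847964e-01,
        -1.43277861e+02],
       [ 0.00000000e+00,  0.00000000e+00,  0.00000000e+00,
         1.00000000e+00]])}
```

View pics/scene0.png

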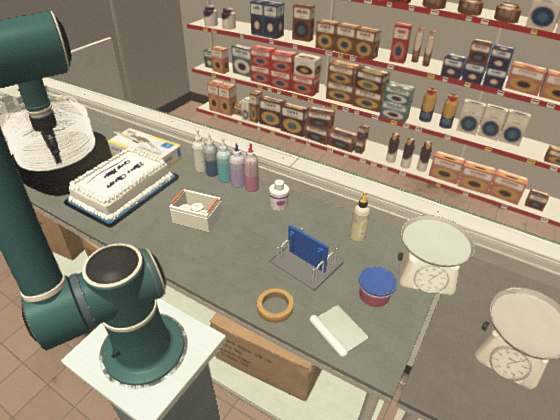

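View pics/top0.png

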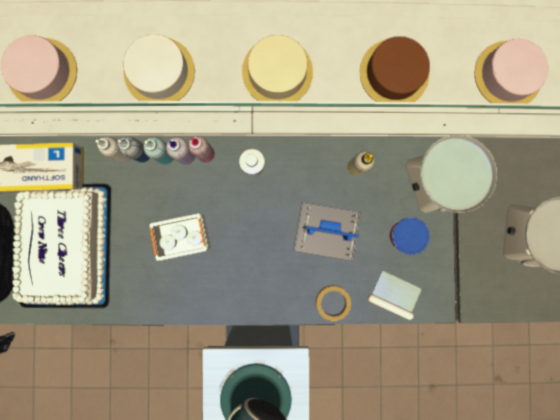

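The scene view shows the lid in the rack near (307,250), the tub at (195,210), the jar at (279,195), the bottle at (360,218) and the magenta tub at (377,287). The top view shows the tub at (179,236) with its seal strips at (154,240) and (204,233), and the lid edge at (330,227) in a slightly turned rack.

```bash
cat > h.py <<'E'
import numpy as np, cv2
from scipy.spatial.transform import Rotation as R
from plant import sensors, imaging
def pose(s=None):
    s=s or sensors.read_state(); return np.array(s["tool_pos"]),R.from_quat(s["orientation"])
def cam(n,p=None):
    c=imaging.get_calibration(n)
    if n=="wrist":
        t,r=p; H=c["hand_eye"]; return c,t+r.apply(H[:3,3]),r.as_matrix()@H[:3,:3]
    q=R.from_quat(c["rotation"]).as_matrix(); return c,np.array(c["origin"]),q
def rays(n,uv,p=None):
    c,o,M=cam(n,p); K=c["mtx"]
    x=cv2.undistortPoints(np.array(uv,float).reshape(-1,1,2),K,np.array([c["k1"],0,0,0.])).reshape(-1,2)
    d=np.c_[x,np.ones(len(x))]@M.T; return o,d/np.linalg.norm(d,axis=1)[:,None]
def onz(n,uv,z,p=None):
    o,d=rays(n,uv,p); return o+d*((z-o[2])/d[:,2])[:,None]
def tri(r1,r2):
    out=[]
    for a,b in zip(r1[1],r2[1]):
        A=np.c_[a,-b]; s=np.linalg.lstsq(A,r2[0]-r1[0],rcond=None)[0]
        P,Q=r1[0]+s[0]*a,r2[0]+s[1]*b; out.append(np.r_[(P+Q)/2,np.linalg.norm(P-Q)])
    return np.array(out)
def snap(n,f=None):
    p=pose(); im=imaging.read_camera(n)[:,:,::-1].copy()
    if f: cv2.imwrite(f,im)
    return im,p
def blobs(im,lo,hi,amin=15,box=None):
    m=cv2.inRange(cv2.cvtColor(im,cv2.COLOR_BGR2HSV),np.array(lo),np.array(hi))
    if box: k=np.zeros_like(m); x,y,w,h=box; k[y:y+h,x:x+w]=1; m*=k
    n,l,s,c=cv2.connectedComponentsWithStats(m)
    r=[]
    for i in range(1,n):
        if s[i,4]>=amin:
            pts=np.argwhere(l==i)[:,::-1]; rc=cv2.minAreaRect(pts.astype(np.float32))
            r.append((s[i,4],c[i],rc,pts))
    return sorted(r,key=lambda t:-t[0])
BLUE=((105,120,40),(125,255,255)); ORG=((5,120,90),(20,255,255))
E
python3 - <<'E'
from h import *
np.set_printoptions(precision=1,suppress=True)
for n in ["scene","top"]:
    im=cv2.imread(f"pics/{n}0.png")
    for nm,c in (("B",BLUE),("O",ORG)):
        for b in blobs(im,*c,amin=12):
            if 0<b[1][0]<450 and b[1][1]>140:
                hull=cv2.approxPolyDP(cv2.convexHull(b[3].astype(np.int32)),2.5,True).reshape(-1,2)
                print(n,nm,b[0],b[1],hull.tolist())
im=cv2.imread("pics/top0.png"); cv2.imwrite("pics/c0.png",np.hstack([cv2.resize(im[185:285,130:230],None,fx=4,fy=4),cv2.resize(im[185:285,280:380],None,fx=4,fy=4)]))
for u,z in (((252,160),109),((410,236),70),((368,158),190),((328,230),6)): print(onz("top",[u],z))
E
```

```text
scene B 889 [307.  246.8] [[324, 271], [290, 250], [289, 225], [327, 246]]
scene B 52 [375.1 291. ] [[392, 291], [375, 294], [360, 282]]
scene B 24 [381.5 269.7] [[389, 273], [375, 271], [381, 268]]
scene B 22 [370.1 270.2] [[374, 268], [369, 274], [367, 269]]
scene B 15 [369.  281.1] [[372, 284], [364, 281], [370, 279]]
scene O 487 [274.9 307. ] [[292, 310], [282, 320], [267, 320], [258, 310], [258, 298], [270, 289], [283, 290], [292, 299]]
scene O 269 [444.2 173.2] [[459, 172], [455, 182], [430, 174], [432, 164]]
scene O 107 [448.7 158.4] [[463, 161], [460, 164], [434, 155], [437, 153]]
scene O 39 [176.8 196.1] [[182, 189], [171, 203]]
scene O 34 [212.1 204.8] [[217, 198], [207, 212]]
scene O 29 [363.7 197.2] [[365, 201], [361, 198], [363, 193]]
scene O 24 [427.6 145.6] [[430, 144], [426, 148], [426, 143]]
scene O 22 [409.3 142. ] [[412, 141], [407, 144], [408, 140]]
scene O 14 [329.4 140.6] [[332, 138], [331, 144], [328, 143], [329, 137]]
top B 1006 [410.6 235.7] [[428, 239], [420, 251], [407, 253], [397, 247], [393, 234], [399, 222], [411, 218], [424, 224]]
top B 348 [330.8 229.1] [[357, 236], [347, 239], [310, 233], [305, 227], [321, 221], [334, 222]]
top O 381 [333.3 302.9] [[348, 311], [339, 319], [326, 318], [317, 307], [319, 293], [329, 286], [339, 287], [349, 298]]
top O 76 [153.2 241.5] [[155, 255], [150, 229]]
top O 40 [201.4 232.4] [[204, 244], [199, 219]]
[[700.6   4.6 109. ]]
[[ 487.5 -450.    70. ]]
[[ 692.6 -300.9  190. ]]
[[ 504.9 -221.1    6. ]]
```

View pics/c0.png

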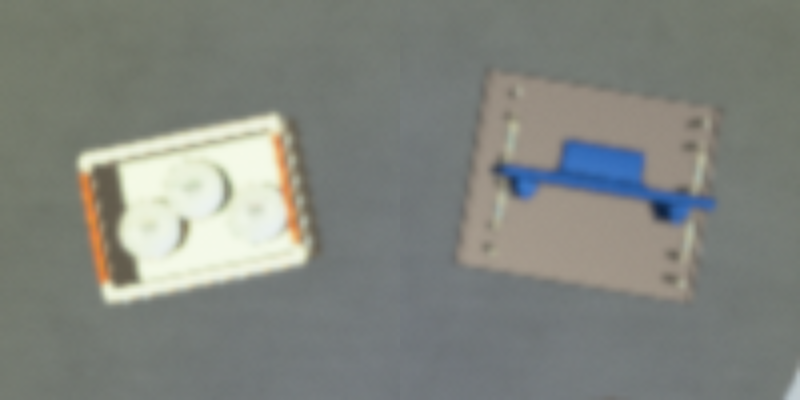

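The crop shows the tub with the left strip at (80–105, 175–285) and the right at (275–298, 135–240), and the lid's upper edge running from (495,166) to (715,204). The handle is on the far side and the ribs are on the robot's side, as described.

```bash
python3 - <<'E'
from h import *
np.set_printoptions(precision=1,suppress=True)
T=tri(rays("top",[(304,226),(358.7,236),(150,229),(155,255),(199.5,219),(204.5,244)]),rays("scene",[(289,225),(327,246),(182,189),(171,203),(217,198),(207,212)]))
print(T)
print(onz("top",[(304,226),(358.7,236)],116), onz("top",[(150,229),(155,255),(199.5,219),(204.5,244)],83))
# orientation study: R=Rz(j1)Ry(s)Rz(j4)Ry(j5)Rz(j6+90deg)
s=sensors.read_state();j=s["joint_pos"]
def fk(j1,sm,j4,j5,j6): return R.from_euler("ZYZYZ",[j1,sm,j4,j5,j6+np.pi/2])
print((fk(j[0],j[1]+j[2],j[3],j[4],j[5]).inv()*R.from_quat(s["orientation"])).magnitude())
d=np.deg2rad
# final: tool y = lid z, tool z = lid x at azimuth th (rel. to j1), pitched down a
for a in (15,25):
  for sm in (100,120,140,155):
    row=[]
    for th in range(-180,180,15):
      z=np.array([np.cos(d(th))*np.cos(d(a)),np.sin(d(th))*np.cos(d(a)),-np.sin(d(a))])
      y=np.array([np.cos(d(th))*np.sin(d(a)),np.sin(d(th))*np.sin(d(a)),np.cos(d(a))])
      M=R.from_matrix(np.c_[np.cross(y,z),y,z])
      e=(R.from_euler("y",sm,degrees=True).inv()*M).as_euler("ZYZ",degrees=True)
      j4,j5,j6=e[0],e[1],(e[2]-90+180)%360-180
      if j4<-75: j4+=360
      if abs(j6)<140 and j5<150 and j4<250: row.append((th,round(j4),round(j5),round(j6)))
    print(a,sm,row)
E
```

```text
[[ 517.  -140.2  112.1    1.4]
 [ 488.  -287.7  121.3    3.6]
 [ 508.   292.6   87.2    1.1]
 [ 434.7  279.9   78.3    0.5]
 [ 535.5  155.1   84.9    3.8]
 [ 464.4  142.2   77.4    5. ]]
[[ 516.6 -139.3  116. ]
 [ 488.8 -290.4  116. ]] [[508.3 293.5  83. ]
 [435.2 278.3  83. ]
 [536.6 153.9  83. ]
 [466.1 139.1  83. ]]Traceback (most recent call last):
  File "<stdin>", line 9, in <module>
  File "<stdin>", line 8, in fk
  File "scipy/spatial/transform/_rotation.pyx", line 1413, in scipy.spatial.transform._rotation.Rotation.from_euler
ValueError: Expected axis specification to be a non-empty string of upto 3 characters, got ZYZYZ
```

```bash
cat > k.py <<'E'
from h import *
d=np.deg2rad
def fk(j1,sm,j4,j5,j6): return R.from_euler("ZYZ",[j1,sm,j4])*R.from_euler("YZ",[j5,j6+np.pi/2])
def wrist(M,j1,sm):
    e=(R.from_euler("ZY",[j1,sm]).inv()*M).as_euler("ZYZ",degrees=True)
    j4,j5,j6=e[0],e[1],(e[2]-90+180)%360-180
    if j4<-75: j4+=360
    return j4,j5,j6
def final(th,a):
    z=np.array([np.cos(d(th))*np.cos(d(a)),np.sin(d(th))*np.cos(d(a)),-np.sin(d(a))])
    y=np.array([np.cos(d(th))*np.sin(d(a)),np.sin(d(th))*np.sin(d(a)),np.cos(d(a))])
    return R.from_matrix(np.c_[np.cross(y,z),y,z])
E
python3 - <<'E'
from k import *
s=sensors.read_state();j=s["joint_pos"]
print((fk(j[0],j[1]+j[2],j[3],j[4],j[5]).inv()*R.from_quat(s["orientation"])).magnitude())
for a in (15,25):
  for sm in (100,120,140,155):
    row=[]
    for th in range(-180,180,15):
      w=wrist(final(th,a),0,d(sm))
      if abs(w[2])<140 and w[1]<150 and w[0]<250: row.append((th,)+tuple(int(round(x)) for x in w))
    print(a,sm,row)
E
```

```text
4.814011505842028e-16
15 100 [(-150, -50, 141, 128), (-135, -61, 129, 117), (-120, -68, 116, 109), (-105, -72, 102, 104), (-15, -70, 15, 73), (0, 0, 5, 0), (15, 70, 15, -73), (30, 77, 30, -84), (45, 79, 44, -89), (60, 78, 59, -93), (75, 77, 73, -96), (90, 75, 87, -100), (105, 72, 102, -104), (120, 68, 116, -109), (135, 61, 129, -117), (150, 50, 141, -128)]
15 120 [(-135, -50, 118, 136), (-120, -61, 107, 128), (-105, -69, 95, 123), (-30, 248, 31, 124), (-15, 226, 20, 140), (15, 134, 20, -140), (30, 112, 31, -124), (45, 100, 44, -118), (60, 91, 57, -116), (75, 84, 70, -117), (90, 77, 83, -119), (105, 69, 95, -123), (120, 61, 107, -128), (135, 50, 118, -136)]
15 140 [(60, 104, 59, -140), (75, 92, 69, -138), (90, 80, 79, -139)]
15 155 []
25 100 [(-150, -39, 134, 136), (-135, -51, 124, 123), (-120, -58, 112, 113), (-105, -62, 99, 106), (-90, -65, 86, 99), (-75, -67, 72, 93), (-60, -67, 59, 87), (-45, -65, 45, 79), (-30, -58, 32, 68), (-15, -42, 21, 46), (0, 0, 15, 0), (15, 42, 21, -46), (30, 58, 32, -68), (45, 65, 45, -79), (60, 67, 59, -87), (75, 67, 72, -93), (90, 65, 86, -99), (105, 62, 99, -106), (120, 58, 112, -113), (135, 51, 124, -123), (150, 39, 134, -136)]
25 120 [(-135, -43, 110, 139), (-120, -53, 100, 130), (-105, -61, 90, 123), (-90, -68, 78, 118), (-75, -74, 66, 113), (15, 107, 14, -114), (30, 93, 27, -107), (45, 86, 40, -108), (60, 80, 53, -110), (75, 74, 66, -113), (90, 68, 78, -118), (105, 61, 90, -123), (120, 53, 100, -130), (135, 43, 110, -139)]
25 140 [(-90, -73, 71, 137), (45, 109, 43, -138), (60, 95, 52, -135), (75, 84, 62, -135), (90, 73, 71, -137)]
25 155 []
```

Lid middle is about (503,-215) with yaw -10.4°, and its edge is at about 116 mm. The tub is at about (486.5,216) with yaw +12°. I'm moving the wrist camera over the lid.

Request:
{"method": "apply_moves", "body": {
  "targets": [
    [[0.258,-0.925,0,0,0,-0.071,1],[0.258,-0.925,0,0,0,-0.071,1],[0.258,-0.925,0,0,0,-0.071,1]]
  ]
}}

```text
clock: 0.48
tool_pos: [310.3, 476.0, 230.4]
orientation: [0.314, 0.949, -0.001, -0.0]
wrist_force: [-0.7, 0.1, 0.8]
gripper_width: 85.4
grasp_force: 0.0
```

Request:
{"method": "apply_moves", "body": {
  "targets": [
    [[0.258,-0.925,0,0,0,-0.071,1],[0.258,-0.925,0,0,0,-0.071,1],[0.258,-0.925,0,0,0,-0.071,1]]
  ]
}}

```text
clock: 0.85
tool_pos: [349.1, 338.3, 231.1]
orientation: [0.418, 0.909, -0.0, -0.0]
wrist_force: [0.4, 1.1, -0.1]
gripper_width: 85.3
grasp_force: 0.0
```

Request:
{"method": "apply_moves", "body": {
  "targets": [
    [[0.258,-0.925,0,0,0,-0.071,1],[0.258,-0.925,0,0,0,-0.071,1],[0.258,-0.925,0,0,0,-0.071,1]]
  ]
}}

```text
clock: 1.23
tool_pos: [388.3, 200.1, 231.4]
orientation: [0.516, 0.856, 0.0, 0.0]
wrist_force: [-0.1, 1.2, -0.0]
gripper_width: 85.6
grasp_force: 0.0
```

Request:
{"method": "apply_moves", "body": {
  "targets": [
    [[0.258,-0.925,0,0,0,-0.071,1],[0.258,-0.925,0,0,0,-0.071,1],[0.258,-0.925,0,0,0,-0.071,1]]
  ]
}}

```text
clock: 1.6
tool_pos: [427.5, 61.0, 231.6]
orientation: [0.609, 0.793, 0.0, 0.0]
wrist_force: [0.1, -0.2, -0.2]
gripper_width: 85.0
grasp_force: 0.0
```

Request:
{"method": "apply_moves", "body": {
  "targets": [
    [[0.258,-0.925,0,0,0,-0.071,1],[0.258,-0.925,0,0,0,-0.071,1],[0.258,-0.925,0,0,0,-0.071,1]]
  ]
}}

```text
clock: 1.98
tool_pos: [466.4, -78.0, 231.5]
orientation: [0.693, 0.721, 0.0, 0.0]
wrist_force: [-0.2, 0.3, -0.5]
gripper_width: 85.4
grasp_force: 0.0
```

Request:
{"method": "apply_moves", "body": {
  "targets": [
    [[0.258,-0.925,0,0,0,-0.071,1],[0.258,-0.925,0,0,0,-0.071,1],[0.258,-0.925,0,0,0,-0.071,1],[0.258,-0.925,0,0,0,-0.071,1]]
  ]
}}

```text
clock: 2.48
tool_pos: [504.1, -214.3, 230.8]
orientation: [0.768, 0.64, 0.0, -0.001]
wrist_force: [-0.2, -0.8, -0.5]
gripper_width: 85.5
grasp_force: 0.0
```

```bash
python3 - <<'E'
from h import *
im,p=snap("wrist","pics/w1.png"); s=sensors.read_state()
print(p[0],p[1].as_matrix(),s["joint_pos"],s["clock"])
E
```

```text
[ 504.10665052 -214.34372087  230.79092829] [[ 1.80823828e-01  9.83515294e-01 -6.40504738e-04]
 [ 9.83514704e-01 -1.80822813e-01  1.39202322e-03]
 [ 1.25325825e-03 -8.81656795e-04 -9.99998826e-01]] [-4.46844624e-01  2.32726088e-02  1.87819892e+00  1.22484447e-03
  1.24164791e+00 -2.66402009e-01] 2.525
```

View pics/w1.png

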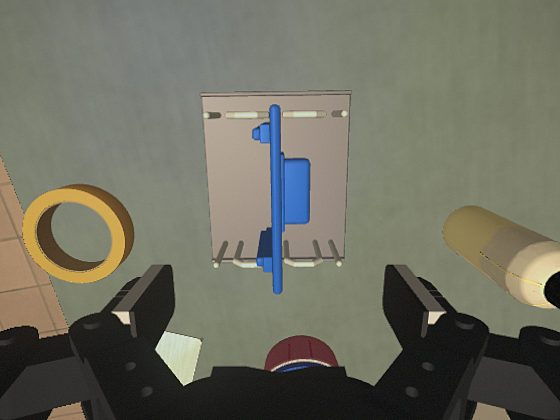

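The wrist view shows the lid's upper edge as a thin strip from (275,105) to (277,293), centred between the fingers. The handle is on the right, which is the far side.

```bash
python3 - <<'E'
from h import *
np.set_printoptions(precision=1,suppress=True)
im=cv2.imread("pics/w1.png"); p=pose()
b=[b for b in blobs(im,*BLUE,amin=300) if b[1][1]<320][0]; P=b[3]
print(P.min(0),P.max(0))
for y in (112,118,145,150,270,280,288):
    x=P[P[:,1]==y,0]; print(y,x.min(),x.max())
y0,y1=P[:,1].min(),P[:,1].max()
xm=lambda y:P[abs(P[:,1]-y)<=3,0]
e=[((xm(y0+6).min()+xm(y0+6).max())/2,y0),((xm(y1-6).min()+xm(y1-6).max())/2,y1)]
print(e, onz("wrist",e,116,p)); w=rays("wrist",e,p)
print(tri(w,rays("scene",[(289,225),(327,246)]))); print(tri(w,rays("top",[(304,226),(358.7,236)])))
Q=onz("wrist",e,116,p)[:,:2]; v=Q[0]-Q[1]; print(Q.mean(0),np.linalg.norm(v),np.degrees(np.arctan2(-v[0],v[1])))
E
```

```text
[253 105] [309 293]
112 270 279
118 270 279
145 270 279
150 270 279
270 264 281
280 273 281
288 273 281
[(np.float64(274.0), np.int64(105)), (np.float64(277.0), np.int64(293))] [[ 513.6 -139.5  116. ]
 [ 488.9 -285.   116. ]]
[[ 514.3 -140.8  114.5    3. ]
 [ 489.5 -284.6  117.9    1.4]]
[[ 515.1 -139.4  117.9    2.9]
 [ 487.9 -293.8   99.9    1.3]]
[ 501.3 -212.2] 147.5716621027104 -9.634217898051466
```

Request:
{"method": "apply_moves", "body": {
  "targets": [
    [[-0.016,0.012,-0.3,0,0,0.004,1],[-0.016,0.012,-0.6,0,0,0.004,1],[-0.016,0.012,-0.85,0,0,0.004,1],[-0.016,0.012,-1.0,0,0,0.004,1],[-0.016,0.012,-1.0,0,0,0.004,1],[-0.016,0.012,-1.0,0,0,0.004,0.3],[-0.016,0.012,-1.0,0,0,0.004,0],[-0.016,0.012,-1.0,0,0,0.004,0],[-0.016,0.012,-1.0,0,0,0.004,0],[-0.016,0.012,-1.0,0,0,0.004,0],[-0.016,0.012,-1.0,0,0,0.004,0],[-0.016,0.012,-1.0,0,0,0.004,0]]
  ]
}}

```text
clock: 4.03
tool_pos: [501.8, -213.1, 81.9]
orientation: [0.764, 0.645, 0.0, 0.001]
wrist_force: [0.2, -0.8, 4.9]
gripper_width: 7.1
grasp_force: 59.1
```

Request:
{"method": "apply_moves", "body": {
  "targets": [
    [[0,0,0.1,0,0,0,0],[0,0,0.35,0,0,0,0],[0,0,0.7,0,0,0,0],[0,0,1.0,0,0,0,0],[0,0,1.0,0,0,0,0]]
  ]
}}

```text
clock: 4.65
tool_pos: [503.4, -213.8, 236.6]
orientation: [0.764, 0.645, 0.002, 0.004]
wrist_force: [0.1, -0.2, -2.1]
gripper_width: 7.3
grasp_force: 60.1
```

Request:
{"method": "apply_moves", "body": {
  "targets": [
    [[0,0.33,0.3,0,0,0.07,0],[0,0.66,0.5,0,0,0.13,0],[0,1.0,0.6,0,0,0.18,0],[0,1.0,0.6,0,0,0.18,0]]
  ]
}}

```text
clock: 5.15
tool_pos: [500.8, -59.7, 321.6]
orientation: [0.552, 0.834, 0.0, -0.0]
wrist_force: [-0.0, -1.3, -1.5]
gripper_width: 7.0
grasp_force: 60.0
```

```bash
python3 - <<'E'
from k import *
s=sensors.read_state(); print(s["joint_pos"],s["tool_pos"],R.from_quat(s["orientation"]).as_matrix(),s["gripper_width"],s["wrist_force"])
# fit L1,L2,base h-d using tool-down states
S=[([1.120,.26476,1.60537],(271.09,617.39,229.96)),([-.4468,.02327,1.8782],(504.1,-214.34,230.79)),(s["joint_pos"][:3],s["tool_pos"])]
A=[];b=[]
for j,t in S:
    A+= [[np.sin(j[1]),np.sin(j[1]+j[2]),1,0],[np.cos(j[1]),np.cos(j[1]+j[2]),0,1]]; b+=[np.hypot(t[0],t[1]),t[2]]
print(np.linalg.lstsq(np.array(A),np.array(b),rcond=None))
E
```

```text
[-1.68647999e-01 -1.07621802e-01  1.83834660e+00  9.59659012e-04
  1.41102670e+00 -5.70818263e-01] [500.78888626 -59.67445752 321.58979511] [[-3.91275804e-01  9.20273462e-01  2.50661398e-06]
 [ 9.20273038e-01  3.91275622e-01  9.60644930e-04]
 [ 8.83075259e-04  3.78183887e-04 -9.99999539e-01]] 6.966882353430057 [-0.02503879 -1.32711353 -1.50951934]
(array([508.90420911, 565.61804174,   0.73478158, -94.34943934]), array([0.085474]), np.int32(4), array([2.56511564, 2.3186918 , 0.18883224, 0.09051225]))
```

```bash
cat >> k.py <<'E'
L1,L2,OFF=508.9,565.6,25.
def ik(t,M,dd=230.):
    """joint angles (deg) for TCP t, orientation M; dd = wrist-centre to TCP"""
    w=np.array(t)-dd*M.apply([0,0,1]); h=dd-94.3
    r0=np.hypot(w[0],w[1]); j1=np.arctan2(w[1],w[0])-np.arcsin(OFF/r0); r=np.sqrt(r0**2-OFF**2); z=w[2]-h
    D=np.hypot(r,z); c=(L1**2+L2**2-D**2)/(2*L1*L2)
    if abs(c)>1: return None
    j3=np.pi-np.arccos(c); j2=np.arctan2(r,z)-np.arctan2(L2*np.sin(j3),L1+L2*np.cos(j3))
    return np.r_[np.degrees([j1,j2,j3]),wrist(M,j1,j2+j3)],w
LIM=np.array([[-150,150],[-53,124],[18,147],[-75,254],[0.5,152],[-145,145]])
E
python3 - <<'E'
from k import *
s=sensors.read_state(); print(np.round(ik(s["tool_pos"],R.from_quat(s["orientation"]))[0],1),np.round(np.degrees(s["joint_pos"]),1))
for dd in (200,250):
 for a in (25,35,45):
  for A in (40,60,80,100,120,-60,-90,-120,-150):
   o=[]
   for x in (420,480,540,600):
    for y in (-60,0,60):
     M=final(A,a); h=78*np.sin(d(a))+18*np.cos(d(a))
     lidc=np.array([x,y]); u=np.array([np.cos(d(A)),np.sin(d(A))])
     t=np.r_[lidc+u*(-39+19)*np.cos(d(a)),h-19*np.sin(d(a))]
     q=ik(t,M,dd)
     if q is None: continue
     q,w=q
     m=np.min(np.minimum(q-LIM[:,0],LIM[:,1]-q)[[0,1,2,3,5]])
     if m>3: o.append((x,y,round(m),[int(v) for v in q],[int(v) for v in w]))
   if o: 
     print(dd,a,A,len(o),max(o,key=lambda k:k[2]))
E
```

```text
[-9.700e+00 -6.200e+00  1.053e+02  1.000e-01  8.080e+01 -3.270e+01] [-9.700e+00 -6.200e+00  1.053e+02  1.000e-01  8.080e+01 -3.270e+01]
200 25 40 1 (600, -60, 4, [-25, 18, 126, 94, 55, -140], [447, -188, 125])
200 25 60 4 (600, -60, 6, [-27, 23, 118, 75, 69, -138], [500, -232, 125])
200 25 80 3 (600, 60, 6, [-16, 25, 114, 69, 74, -139], [565, -136, 125])
200 25 100 1 (600, 60, 3, [-14, 31, 105, 55, 86, -141], [634, -136, 125])
200 25 -90 4 (600, -60, 6, [10, 28, 110, -65, 78, 138], [600, 139, 125])
200 35 40 9 (600, -60, 16, [-23, 14, 125, 83, 47, -129], [461, -175, 163])
200 35 60 12 (600, 60, 16, [-13, 17, 122, 75, 54, -129], [509, -96, 163])
200 35 80 10 (600, 60, 12, [-14, 22, 114, 61, 67, -132], [568, -117, 163])
200 35 100 4 (600, 60, 7, [-12, 27, 106, 50, 80, -137], [631, -117, 163])
200 35 -60 4 (420, 60, 8, [29, 5, 136, -67, 62, 136], [329, 216, 163])
200 35 -90 10 (600, -60, 12, [8, 25, 110, -58, 71, 133], [600, 120, 163])
200 45 40 10 (600, -60, 24, [-21, 12, 123, 68, 41, -113], [480, -159, 195])
200 45 60 12 (600, 0, 26, [-17, 15, 119, 60, 52, -119], [522, -134, 195])
200
[... 696 characters left out ...]
4, 48, 81, -140], [638, -157, 191])
250 35 -60 5 (480, 60, 6, [31, 13, 131, -67, 62, 138], [369, 251, 191])
250 35 -90 7 (600, -60, 9, [12, 27, 109, -56, 72, 135], [600, 161, 191])
250 45 40 10 (600, -60, 21, [-24, 12, 125, 68, 43, -118], [453, -182, 231])
250 45 60 12 (600, 60, 24, [-14, 14, 122, 63, 49, -121], [504, -105, 231])
250 45 80 12 (600, 60, 17, [-15, 20, 114, 52, 62, -127], [566, -128, 231])
250 45 100 6 (600, 60, 10, [-13, 26, 105, 42, 74, -135], [633, -128, 231])
250 45 -60 12 (480, 60, 16, [27, 8, 130, -58, 56, 128], [384, 225, 231])
250 45 -90 12 (600, -60, 16, [9, 23, 109, -49, 66, 128], [600, 130, 231])
250 45 -120 1 (600, -60, 4, [6, 31, 97, -34, 82, 141], [695, 105, 231])
```

Request:
{"method": "apply_moves", "body": {
  "targets": [
    [[0,0,0,0,0,0.055,0],[0,0,0,0,0,0.11,0],[0.1,0.15,0,0,0,0.16,0],[0.25,0.35,0,0,0,0.206,0],[0.25,0.35,0,0,0,0.206,0]]
  ]
}}

```text
clock: 5.78
tool_pos: [538.4, -9.6, 318.7]
orientation: [0.26, 0.966, -0.0, -0.002]
wrist_force: [-1.3, -0.8, -0.6]
gripper_width: 7.5
grasp_force: 60.1
```

Request:
{"method": "apply_moves", "body": {
  "targets": [
    [[0,0,-0.05,0.048,-0.028,0,0],[0,0,-0.1,0.096,-0.056,0,0],[0,0,-0.2,0.144,-0.084,0,0],[0,0,-0.3,0.192,-0.111,0,0],[0,0,-0.4,0.24,-0.139,0,0],[0,0,-0.6,0.24,-0.139,0,0],[0,0,-0.6,0.24,-0.139,0,0]]
  ]
}}

```text
clock: 6.65
tool_pos: [535.7, -10.4, 227.1]
orientation: [0.239, 0.875, 0.408, 0.105]
wrist_force: [-0.1, 0.1, -0.5]
gripper_width: 6.8
grasp_force: 60.2
```

```bash
python3 - <<'E'
from k import *
np.set_printoptions(precision=3,suppress=True)
s=sensors.read_state(); M=R.from_quat(s["orientation"]); q=np.degrees(s["joint_pos"]); print(s["clock"],q,s["tool_pos"],s["wrist_force"],s["gripper_width"]); print(M.as_matrix())
for dd in (180,200,220,240,260): print(dd,ik(s["tool_pos"],M,dd)[0]-q)
snap("scene","pics/s2.png")
E
```

```text
6.65 [ -33.877   -0.287  123.652   53.286   72.009 -118.019] [535.683 -10.354 227.051] [-0.128  0.127 -0.52 ] 6.822969061970036
[[-0.863  0.333  0.38 ]
 [ 0.505  0.552  0.664]
 [ 0.011  0.764 -0.645]]
180 [15.402 -2.242 -4.779  2.414 -6.862 14.427]
200 [13.617 -2.237 -3.977  2.321 -6.001 12.708]
220 [11.81  -2.164 -3.235  2.173 -5.141 10.986]
240 [ 9.985 -2.022 -2.553  1.971 -4.288  9.262]
260 [ 8.144 -1.809 -1.933  1.716 -3.446  7.536]
```

View pics/s2.png

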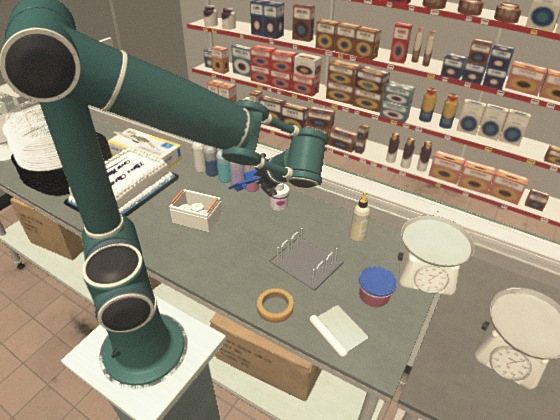

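The arm holds the tilted lid near (250,180), above the free worktop between the tub and the rack. I'm checking the reach for the lowering.

```bash
python3 - <<'E'
from k import *
np.set_printoptions(precision=2,suppress=True)
s=sensors.read_state(); M=R.from_quat(s["orientation"]); q=np.degrees(s["joint_pos"]); t=s["tool_pos"]
for dd in (310,330,350,370): print(dd,ik(t,M,dd)[0]-q)
for dz in (0,-60,-120,-170):
  for sh in ((0,0),(40,0)):
    a=ik(t+[sh[0],sh[1],dz],M,345); print(dz,sh,a[0],a[1])
E
```

```text
310 [ 3.5  -0.94 -0.68  0.84 -1.43  3.23]
330 [ 1.64 -0.49 -0.27  0.41 -0.65  1.51]
350 [-0.23  0.03  0.07 -0.06  0.09 -0.2 ]
370 [-2.08  0.62  0.34 -0.58  0.81 -1.9 ]
0 (0, 0) [ -33.57   -0.49  123.46   53.41   71.95 -117.78] [ 405.59 -239.14  451.81]
0 (40, 0) [ -31.05    3.38  119.48   54.32   70.31 -116.38] [ 445.59 -239.14  451.81]
-60 (0, 0) [ -33.57    4.42  125.94   55.63   67.66 -124.2 ] [ 405.59 -239.14  391.81]
-60 (40, 0) [ -31.05    8.04  121.86   56.63   66.32 -122.62] [ 445.59 -239.14  391.81]
-120 (0, 0) [ -33.57   10.29  127.6    58.5    63.56 -131.14] [ 405.59 -239.14  331.81]
-120 (40, 0) [ -31.05   13.56  123.44   59.52   62.56 -129.29] [ 445.59 -239.14  331.81]
-170 (0, 0) [ -33.57   15.84  128.31   61.39   60.42 -137.27] [ 405.59 -239.14  281.81]
-170 (40, 0) [ -31.05   18.74  124.11   62.34   59.72 -135.13] [ 445.59 -239.14  281.81]
```

Request:
{"method": "apply_moves", "body": {
  "targets": [
    [[0,0,-0.3,0,0,0,0],[0,0,-0.6,0,0,0,0],[0,0,-0.85,0,0,0,0],[0,0,-1.0,0,0,0,0],[0,0,-1.0,0,0,0,0]]
  ]
}}

```text
clock: 7.32
tool_pos: [538.8, -9.8, 81.2]
orientation: [0.236, 0.875, 0.408, 0.108]
wrist_force: [0.8, 1.1, -1.2]
gripper_width: 7.3
grasp_force: 60.2
```

Request:
{"method": "apply_moves", "body": {
  "targets": [
    [[0,0,-0.04,0,0,0,0],[0,0,-0.08,0,0,0,0],[0,0,-0.1,0,0,0,0],[0,0,-0.12,0,0,0,0],[0,0,-0.13,0,0,0,0],[0,0,-0.13,0,0,0,0]]
  ]
}}

```text
clock: 8.07
tool_pos: [538.6, -10.1, 61.7]
orientation: [0.236, 0.875, 0.408, 0.109]
wrist_force: [0.6, 0.2, -1.0]
gripper_width: 7.0
grasp_force: 60.3
```

Request:
{"method": "apply_moves", "body": {
  "targets": [
    [[0,0,-0.02,0,0,0,0],[0,0,-0.035,0,0,0,0],[0,0,-0.045,0,0,0,0],[0,0,-0.05,0,0,0,0]]
  ]
}}

```text
clock: 8.57
tool_pos: [538.6, -10.1, 54.1]
orientation: [0.236, 0.875, 0.408, 0.109]
wrist_force: [0.8, 0.0, -1.7]
gripper_width: 7.2
grasp_force: 60.3
```

Request:
{"method": "apply_moves", "body": {
  "targets": [
    [[0,0,-0.007,0,0,0,0],[0,0,-0.014,0,0,0,0]]
  ]
}}

```text
clock: 8.82
tool_pos: [538.8, -10.2, 52.2]
orientation: [0.236, 0.875, 0.408, 0.109]
wrist_force: [0.3, -0.8, -0.6]
gripper_width: 7.3
grasp_force: 60.3
```

Request:
{"method": "apply_moves", "body": {
  "targets": [
    [[0,0,-0.01,0,0,0,0],[0,0,-0.015,0,0,0,0]]
  ]
}}

```text
clock: 9.07
tool_pos: [539.2, -10.1, 51.3]
orientation: [0.236, 0.875, 0.409, 0.11]
wrist_force: [-3.9, -3.0, 7.5]
gripper_width: 7.3
grasp_force: 61.6
```

Request:
{"method": "apply_moves", "body": {
  "targets": [
    [[0,0,-0.01,0,0,0,0],[0,0,-0.015,0,0,0,0]]
  ]
}}

```text
clock: 9.32
tool_pos: [539.8, -9.9, 50.7]
orientation: [0.235, 0.874, 0.41, 0.11]
wrist_force: [-7.3, -4.6, 15.1]
gripper_width: 7.1
grasp_force: 62.5
```

```bash
python3 - <<'E'
from k import *
im,p=snap("wrist","pics/w3.png"); print(sensors.read_state()["wrist_force"],p[0])
snap("top","pics/t3.png")
E
```

```text
[-6.59067176 -2.82993425 13.03183827] [539.81799299  -9.92294052  50.72449104]
```

View pics/w3.png

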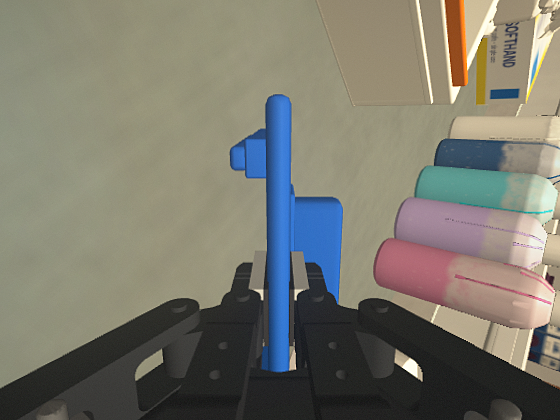

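Side view of the held lid: the edge strip runs from (278,95) to (278,370), with the handle (upper side) at right. The contact force is about 13 N, so the far rib is on the worktop. I'm opening partly so the lid lies down on the lower finger.

Request:
{"method": "apply_moves", "body": {
  "targets": [
    [[0,0,0.01,0,0,0,0.2],[0,0,0.01,0,0,0,0.3],[0,0,0.01,0,0,0,0.4],[0,0,0.01,0,0,0,0.45],[0,0,0.01,0,0,0,0.45],[0,0,0.01,0,0,0,0.45]]
  ]
}}

```text
clock: 10.18
tool_pos: [538.6, -10.1, 49.1]
orientation: [0.236, 0.875, 0.408, 0.109]
wrist_force: [-0.3, 0.1, -0.4]
gripper_width: 38.4
grasp_force: 0.2
```

```bash
python3 - <<'E'
from k import *
im,p=snap("wrist"); t,_=snap("top"); s,_=snap("scene")
cv2.imwrite("pics/m4.png",np.hstack([cv2.resize(im,(400,300)),cv2.resize(s[120:260,180:366],(400,300))]))
E
```

```text
(no output)
```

View pics/m4.png

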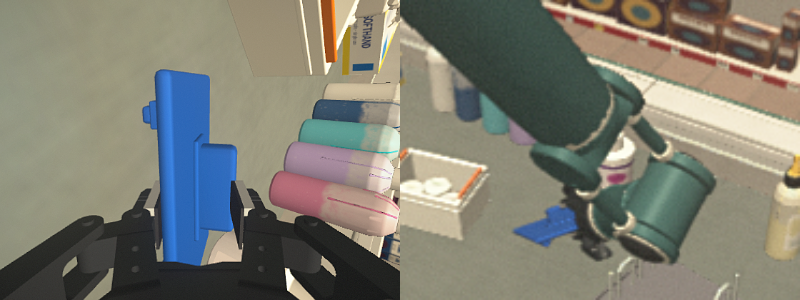

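The lid has tipped onto the lower finger (left in the wrist view) and its handle is near the upper finger. I'm drawing back and lowering.

Request:
{"method": "apply_moves", "body": {
  "targets": [
    [[-0.03,-0.05,-0.03,0,0,0,0.45],[-0.06,-0.1,-0.06,0,0,0,0.45],[-0.08,-0.14,-0.09,0,0,0,0.45],[-0.09,-0.16,-0.11,0,0,0,0.45],[-0.09,-0.16,-0.11,0,0,0,0.45]]
  ]
}}

```text
clock: 10.95
tool_pos: [526.0, -31.2, 34.6]
orientation: [0.235, 0.874, 0.412, 0.109]
wrist_force: [13.5, 17.9, -2.2]
gripper_width: 38.3
grasp_force: 0.3
```

```bash
python3 - <<'E'
from k import *
im,p=snap("wrist"); s,_=snap("scene")
cv2.imwrite("pics/m5.png",np.hstack([cv2.resize(im,(400,300)),cv2.resize(s[120:260,180:366],(400,300))]))
E
```

```text
(no output)
```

View pics/m5.png

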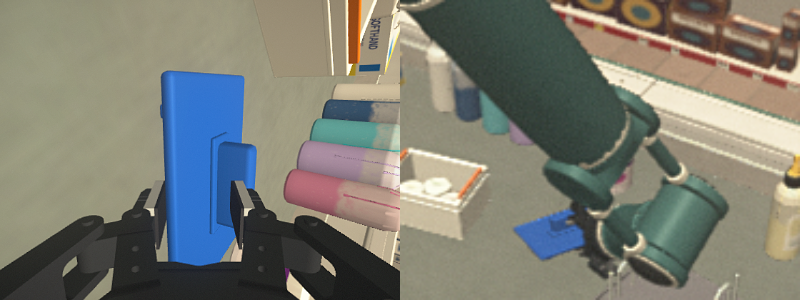

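The force of 22 N along +u suggests the gripper body is touching the rack's left hoop, because the lid alone could not transmit that. I'm backing off at once.

Request:
{"method": "apply_moves", "body": {
  "targets": [
    [[0.04,0.07,0.06,0,0,0,0.45],[0.09,0.16,0.13,0,0,0,0.45],[0.09,0.16,0.16,0,0,0,0.45],[0.09,0.16,0.16,0,0,0,0.45]]
  ]
}}

```text
clock: 11.55
tool_pos: [538.9, -10.4, 57.2]
orientation: [0.236, 0.876, 0.407, 0.11]
wrist_force: [-0.3, -0.4, 0.3]
gripper_width: 38.9
grasp_force: 0.2
```

```bash
python3 - <<'E'
from k import *
np.set_printoptions(precision=0,suppress=True)
s=sensors.read_state(); print(s["wrist_force"])
# rack from wrist view 1 tray corners
p1=(np.array([504.1,-214.34,230.79]),R.from_quat([.768,.64,0,-.001]))
print(onz("wrist",[(203,93),(351,92),(347,259),(211,262)],6,p1))
print(onz("wrist",[(205,115),(345,113)],67,p1))
for a in (35,40,45,50):
  for A in (15,30,45,60):
    M=final(A,a); h=81*np.sin(d(a))+18*np.cos(d(a))-19*np.sin(d(a))
    for c in ((540,10),(560,30)):
      u=np.array([np.cos(d(A)),np.sin(d(A))]); t=np.r_[np.array(c)-u*16,h]
      q,w=ik(t,M,347); m=np.min(np.minimum(q-LIM[:,0],LIM[:,1]-q)[[0,1,2,3,5]])
      b=np.array([t-[45*u[0],45*u[1],18]+M.apply([x,-45,-z]) for x in (-38,38) for z in (75,100,130,160)])
      print(a,A,c,round(m),q,w,"body low pts", b[b[:,2]<80].tolist() and b[b[:,2]<80][:, :].min(0))
E
```

```text
[-0. -0.  0.]
[[ 447. -115.    6.]
 [ 592. -140.    6.]
 [ 565. -318.    6.]
 [ 412. -294.    6.]]
[[ 456. -138.   67.]
 [ 572. -157.   67.]]
35 15 (540, 10) -10 [ -21.    2.  153.  127.   37. -155.] [250. -68. 249.] body low pts [343. -77.  38.]
35 15 (560, 30) -13 [ -15.    4.  151.  134.   35. -158.] [270. -48. 249.] body low pts [363. -57.  38.]
35 30 (540, 10) -3 [ -31.    7.  147.   98.   46. -148.] [ 280. -140.  249.] body low pts [ 354. -120.   38.]
35 30 (560, 30) -3 [ -26.    8.  146.  103.   44. -148.] [ 300. -120.  249.] body low pts [ 374. -100.   38.]
35 45 (540, 10) 0 [ -35.   13.  139.   79.   55. -145.] [ 328. -202.  249.] body low pts [ 376. -154.   38.]
35 45 (560, 30) 0 [ -31.   14.  138.   83.   53. -145.] [ 348. -182.  249.] body low pts [ 396. -134.   38.]
35 60 (540, 10) 0 [ -36.   19.  129.   66.   63. -145.] [ 390. -250.  249.] body low pts [ 410. -176.   38.]
35 60 (560, 30) 1 [ -32.   20.  129.   68.   62. -144.] [ 410. -230.  249.] body low pts [ 430. -156.   38.]
40 15 (540, 10) -4 [ -18.   -2.  151.  117.   28. -143.] [268. -63. 277.] body low pts [369.
[... 1780 characters left out ...]
 -101.] [329. -32. 325.] body low pts [411. -44.  70.]
50 30 (540, 10) 5 [ -22.   -1.  142.   70.   33. -112.] [ 333. -110.  325.] body low pts [397. -95.  70.]
50 30 (560, 30) 7 [ -18.    0.  140.   72.   30. -110.] [353. -90. 325.] body low pts [417. -75.  70.]
50 45 (540, 10) 11 [ -27.    5.  136.   61.   44. -119.] [ 371. -159.  325.] body low pts [ 412. -118.   70.]
50 45 (560, 30) 13 [ -23.    6.  134.   63.   42. -118.] [ 391. -139.  325.] body low pts [432. -98.  70.]
50 60 (540, 10) 18 [ -28.   11.  129.   53.   54. -126.] [ 420. -197.  325.] body low pts [ 435. -133.   70.]
50 60 (560, 30) 20 [ -25.   12.  127.   54.   52. -124.] [ 440. -177.  325.] body low pts [ 455. -113.   70.]
```

Request:
{"method": "apply_moves", "body": {
  "targets": [
    [[0,0,0.03,0,0,0,0.3],[0,0,0.06,0,0,0,0.15],[0,0,0.06,0,0,0,0],[0,0,0.06,0,0,0,0],[0,0,0.06,0,0,0,0],[0,0,0.06,0,0,0,0],[0,0,0.06,0,0,0,0]]
  ]
}}

```text
clock: 12.42
tool_pos: [538.6, -10.1, 65.6]
orientation: [0.236, 0.875, 0.408, 0.109]
wrist_force: [-0.2, -0.3, -0.9]
gripper_width: 6.5
grasp_force: 61.2
```

```bash
python3 - <<'E'
from k import *
im,p=snap("wrist"); s,_=snap("scene")
cv2.imwrite("pics/m6.png",np.hstack([cv2.resize(im,(400,300)),cv2.resize(s[120:260,180:366],(400,300))]))
E
```

```text
(no output)
```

View pics/m6.png

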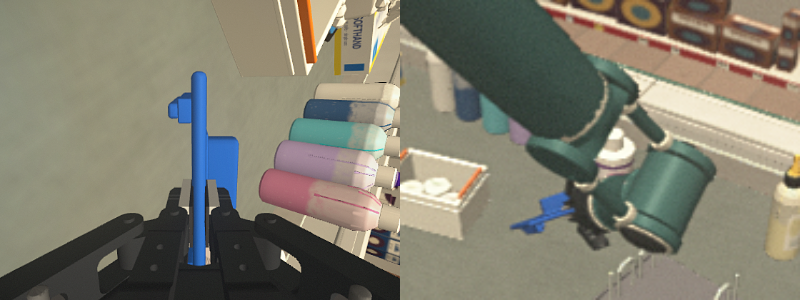

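The lid is gripped squarely again (edge strip at x≈198). I'm lifting, moving it left, turning by -15° and lowering.

Request:
{"method": "apply_moves", "body": {
  "targets": [
    [[0,0,0.15,0,0,0,0],[0,0.08,0.25,0,0,-0.03,0],[-0.02,0.16,0.25,0,0,-0.06,0],[-0.03,0.23,0.25,0,0,-0.083,0],[-0.03,0.23,0.1,0,0,-0.083,0],[-0.03,0.23,0,0,0,-0.083,0],[-0.03,0.23,-0.04,0,0,-0.083,0],[-0.03,0.23,-0.07,0,0,-0.083,0],[-0.03,0.23,-0.07,0,0,-0.083,0]]
  ]
}}

```text
clock: 13.65
tool_pos: [536.8, 25.0, 59.2]
orientation: [0.347, 0.836, 0.394, 0.163]
wrist_force: [-0.8, 2.2, 11.2]
gripper_width: 6.3
grasp_force: 65.3
```

Request:
{"method": "apply_moves", "body": {
  "targets": [
    [[0,0,-0.01,0,0,0,0],[0,0,-0.02,0,0,0,0]]
  ]
}}

```text
clock: 13.9
tool_pos: [537.6, 25.0, 58.3]
orientation: [0.346, 0.835, 0.395, 0.164]
wrist_force: [-13.7, -5.6, 28.6]
gripper_width: 6.0
grasp_force: 69.6
```

Request:
{"method": "apply_moves", "body": {
  "targets": [
    [[0,0,-0.007,0,0,0,0],[0,0,-0.014,0,0,0,0]]
  ]
}}

```text
clock: 14.15
tool_pos: [538.2, 25.1, 57.5]
orientation: [0.345, 0.835, 0.396, 0.165]
wrist_force: [-18.8, -8.5, 35.9]
gripper_width: 6.6
grasp_force: 72.1
```

Request:
{"method": "apply_moves", "body": {
  "targets": [
    [[0,0,0.045,0,0,0,0],[0,0,0.045,0,0,0,0.2],[0,0,0.045,0,0,0,0.35],[0,0,0.045,0,0,0,0.45],[0,0,0.045,0,0,0,0.45],[0,0,0.045,0,0,0,0.45]]
  ]
}}

```text
clock: 14.9
tool_pos: [533.9, 24.5, 56.5]
orientation: [0.348, 0.837, 0.39, 0.161]
wrist_force: [0.2, -0.5, 0.0]
gripper_width: 38.3
grasp_force: 0.2
```

Request:
{"method": "apply_moves", "body": {
  "targets": [
    [[-0.03,-0.03,-0.04,0,0,0,0.45],[-0.06,-0.06,-0.09,0,0,0,0.45],[-0.09,-0.09,-0.14,0,0,0,0.45],[-0.12,-0.12,-0.16,0,0,0,0.45],[-0.12,-0.12,-0.16,0,0,0,0.45]]
  ]
}}

```text
clock: 15.52
tool_pos: [515.7, 6.0, 32.3]
orientation: [0.349, 0.837, 0.39, 0.161]
wrist_force: [-1.0, 0.4, -0.5]
gripper_width: 38.5
grasp_force: 0.3
```

```bash
python3 - <<'E'
from k import *
im,p=snap("wrist"); s,_=snap("scene")
cv2.imwrite("pics/m7.png",np.hstack([cv2.resize(im,(400,300)),cv2.resize(s[120:260,180:366],(400,300))]))
E
```

```text
(no output)
```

View pics/m7.png

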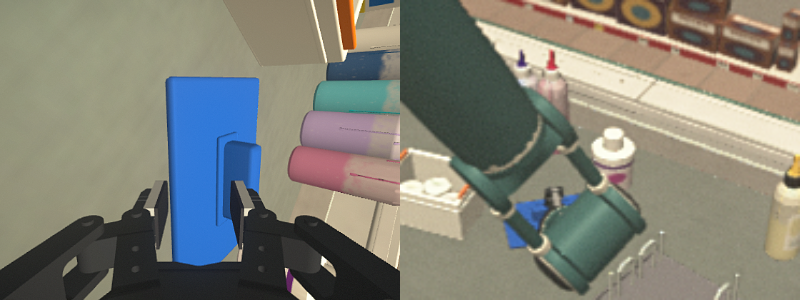

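No contact force now. The lid lies almost flat with its edge on the lower fingertip and the handle up. I'm lowering a little more, drawing the finger out backwards, then rising.

Request:
{"method": "apply_moves", "body": {
  "targets": [
    [[-0.03,-0.03,-0.025,0,0,0,0.45],[-0.06,-0.06,-0.03,0,0,0,0.45],[-0.1,-0.1,-0.03,0,0,0,0.45],[-0.14,-0.14,-0.03,0,0,0,0.45],[-0.16,-0.16,-0.03,0,0,0,0.45],[-0.2,-0.2,0.0,0,0,0,0.45]]
  ]
}}

```text
clock: 16.38
tool_pos: [485.7, -23.8, 32.8]
orientation: [0.348, 0.837, 0.39, 0.161]
wrist_force: [0.6, 0.1, -0.2]
gripper_width: 38.3
grasp_force: 0.0
```

Request:
{"method": "apply_moves", "body": {
  "targets": [
    [[-0.12,-0.12,0.2,0,0,0,0.45],[-0.2,-0.2,0.5,0,0,0,0.45],[-0.2,-0.2,0.9,0,0,0,0.6],[-0.2,-0.2,1.0,0,0,0,1],[-0.2,-0.2,1.0,0,0,0,1]]
  ]
}}

```text
clock: 17.0
tool_pos: [456.5, -54.4, 183.9]
orientation: [0.347, 0.838, 0.389, 0.163]
wrist_force: [-0.2, -0.3, -0.2]
gripper_width: 84.0
grasp_force: 0.0
```

```bash
python3 - <<'E'
from k import *
np.set_printoptions(precision=1,suppress=True)
s=sensors.read_state(); print(s["joint_pos"],s["tool_pos"],R.from_quat(s["orientation"]).as_matrix())
for n in ("top","scene"):
  im,p=snap(n,f"pics/{n}8.png")
  for b in blobs(im,*BLUE,amin=60): 
    if b[1][1]>140 and b[1][0]<450: print(n,b[0],b[1],cv2.approxPolyDP(cv2.convexHull(b[3].astype(np.int32)),3,True).reshape(-1,2).tolist(), onz(n,[b[1]],22)[0])
E
```

```text
[-0.8 -0.2  2.4  1.   1.2 -2.1] [456.5 -54.4 183.9] [[-0.7  0.5  0.5]
 [ 0.7  0.5  0.5]
 [-0.   0.8 -0.6]]
top 1784 [245.2 215.8] [[274, 210], [241, 245], [216, 221], [249, 187]] [547.7  28.9  22. ]
top 1006 [410.5 235.7] [[427, 242], [418, 252], [404, 252], [394, 242], [394, 229], [402, 220], [416, 219], [427, 229]] [ 487.3 -468.5   22. ]
scene 398 [239.2 226.4] [[256, 231], [232, 236], [227, 216], [240, 218]] [510.7  49.3  22. ]
```

```bash
python3 - <<'E'
from k import *
s=sensors.read_state(); M=R.from_quat(s["orientation"])
a=d(45.); y=[np.cos(a),np.sin(a),0]; z=[0,0,-1]; T=R.from_matrix(np.c_[np.cross(y,z),y,z])
print((T*M.inv()).as_rotvec()/np.pi)
E
```

```text
[-0.19656419  0.19533155  0.00082558]
```

Request:
{"method": "apply_moves", "body": {
  "targets": [
    [[0.05,0.05,0.1,-0.04,0.04,0,1],[0.1,0.1,0.15,-0.08,0.08,0,1],[0.2,0.2,0.15,-0.12,0.12,0,1],[0.35,0.3,0.1,-0.16,0.16,0,1],[0.5,0.45,0.05,-0.1966,0.1953,0.0008,1],[0.61,0.55,0,-0.1966,0.1953,0.0008,1],[0.61,0.55,0,-0.1966,0.1953,0.0008,1],[0.61,0.55,0,-0.1966,0.1953,0.0008,1]]
  ]
}}

```text
clock: 18.1
tool_pos: [546.0, 28.4, 180.6]
orientation: [0.382, 0.924, -0.001, -0.001]
wrist_force: [-0.1, -0.3, -1.2]
gripper_width: 85.4
grasp_force: 0.0
```

```bash
python3 - <<'E'
from k import *
np.set_printoptions(precision=2,suppress=True)
im,p=snap("wrist","pics/w9.png"); print(p[0],p[1].as_matrix(),sensors.read_state()["joint_pos"])
hsv=cv2.cvtColor(im,cv2.COLOR_BGR2HSV)
for b in blobs(im,*BLUE,amin=100): print(b[0],b[1],b[2],cv2.approxPolyDP(cv2.convexHull(b[3].astype(np.int32)),4,True).reshape(-1,2).tolist())
b=blobs(im,*BLUE,amin=100)[0]; h=cv2.approxPolyDP(cv2.convexHull(b[3].astype(np.int32)),4,True).reshape(-1,2)
print(onz("wrist",h,22,p))
# brightness segmentation within lid
v=hsv[:,:,2]; m=np.zeros_like(v); m[b[3][:,1],b[3][:,0]]=1; print(np.unique((v[m>0]//10)*10,return_counts=True))
E
```

```text
[545.96  28.44 180.55] [[-0.71  0.71 -0.  ]
 [ 0.71  0.71 -0.  ]
 [ 0.   -0.   -1.  ]] [ 0.01  0.06  1.93 -0.    1.15 -0.78]
20515 [282.7  184.71] ((282.5, 186.49998474121094), (130.99996948242188, 164.99996948242188), -0.0) [[346, 104], [340, 267], [227, 269], [218, 106]]
[[531.85 121.71  22.  ]
 [636.65  19.89  22.  ]
 [563.27 -56.74  22.  ]
 [458.25  45.78  22.  ]]
(array([ 80,  90, 100, 110, 120, 130, 140, 150, 160, 170, 180, 190, 200,
       210, 220], dtype=uint8), array([   1,   23,   30,   66,   60,   99,  275,  247,  289,  337,  518,
       4655, 8844, 5048,   23]))
```

```bash
python3 - <<'E'
from k import *
np.set_printoptions(precision=1,suppress=True)
im=cv2.imread("pics/w9.png"); p=pose()
W=[(218,106),(346,104),(340,267),(227,269)]
Tp=[(216,221),(249,187),(274,210),(241,245)]
for o in range(4):
    t=tri(rays("wrist",W,p),rays("top",Tp[o:]+Tp[:o])); 
    if t[:,3].max()<12: print(t, t.mean(0))
# handle: edges inside the lid
g=cv2.Canny(cv2.GaussianBlur(im,(3,3),0),30,80)
ys,xs=np.nonzero(g[115:260,235:335]); 
ccol=g[125:250,230:338].astype(bool).sum(0); crow=g[110:262,255:310].astype(bool).sum(1)
print([(i+230,c) for i,c in enumerate(ccol) if c>25],[(i+110,c) for i,c in enumerate(crow) if c>12])
E
```

```text
[[458.4  43.1   7.5   3.5]
 [531.9 117.8  28.3   5.3]
 [634.4  18.9  26.9   3.1]
 [564.4 -57.3  22.2   1.2]] [547.3  30.6  21.2   3.3]
[(267, np.int64(75)), (269, np.int64(71)), (273, np.int64(57)), (275, np.int64(70)), (290, np.int64(61)), (293, np.int64(66)), (296, np.int64(56)), (298, np.int64(47)), (299, np.int64(30))] [(152, np.int64(30)), (154, np.int64(28)), (159, np.int64(16)), (163, np.int64(19)), (231, np.int64(16)), (233, np.int64(16))]
```

Plate middle is (547.5,31.5) at z≈21 (expected 22) with lid x at 45.8°, so it lies flat with the handle up. I'm descending onto the handle.

Request:
{"method": "apply_moves", "body": {
  "targets": [
    [[0.01,0.02,-0.3,0,0,0.004,0.6],[0.01,0.02,-0.6,0,0,0.004,0.6],[0.01,0.02,-0.85,0,0,0.004,0.6],[0.01,0.02,-0.95,0,0,0.004,0.6],[0.01,0.02,-1.0,0,0,0.004,0.6],[0.01,0.02,-1.0,0,0,0.004,0.6]]
  ]
}}

```text
clock: 18.9
tool_pos: [549.9, 31.5, 33.7]
orientation: [0.377, 0.926, 0.0, 0.002]
wrist_force: [0.3, 1.0, 0.3]
gripper_width: 51.4
grasp_force: 0.0
```

Request:
{"method": "apply_moves", "body": {
  "targets": [
    [[0,0,-0.015,0,0,0,0.6],[0,0,-0.03,0,0,0,0.4],[0,0,-0.03,0,0,0,0.2],[0,0,-0.03,0,0,0,0],[0,0,-0.03,0,0,0,0],[0,0,-0.03,0,0,0,0],[0,0,-0.03,0,0,0,0]]
  ]
}}

```text
clock: 19.77
tool_pos: [549.7, 31.9, 28.8]
orientation: [0.376, 0.927, 0.0, 0.001]
wrist_force: [-0.3, 0.8, 5.3]
gripper_width: 14.2
grasp_force: 61.2
```

I'm releasing again to measure the tub closely with the wrist camera at the same height above it, so camera bias cancels.

Request:
{"method": "apply_moves", "body": {
  "targets": [
    [[0,0,0,0,0,0,0.3],[0,0,0,0,0,0,0.6],[0,0,0,0,0,0,0.7],[0,0,0.3,0,0,0,0.8],[0,0,0.7,0,0,0,1],[0,0,1.0,0,0,-0.05,1],[-0.1,0.3,1.0,0,0,-0.1,1]]
  ]
}}

```text
clock: 20.65
tool_pos: [538.7, 75.7, 184.0]
orientation: [0.521, 0.854, 0.003, 0.006]
wrist_force: [-0.1, 0.3, 0.6]
gripper_width: 85.3
grasp_force: 0.0
```

Request:
{"method": "apply_moves", "body": {
  "targets": [
    [[-0.1,0.35,0.3,0,0,-0.04,1],[-0.2,0.7,0.45,0,0,-0.08,1],[-0.32,0.93,0.45,0,0,-0.088,1],[-0.32,0.93,0.45,0,0,-0.088,1],[-0.32,0.93,0.45,0,0,-0.088,1]]
  ]
}}

```text
clock: 21.28
tool_pos: [486.0, 216.0, 245.3]
orientation: [0.629, 0.777, -0.001, 0.001]
wrist_force: [0.6, 0.0, 0.5]
gripper_width: 85.2
grasp_force: 0.0
```

```bash
python3 - <<'E'
from k import *
np.set_printoptions(precision=1,suppress=True)
im,p=snap("wrist","pics/w10.png"); print(p[0],p[1].as_matrix()[:,1])
for b in blobs(im,*ORG,amin=60):
    print(b[0],b[1],b[2],onz("wrist",[b[1]],83,p)[0],onz("wrist",cv2.boxPoints(b[2]),83,p)[:,:2].tolist())
hsv=cv2.cvtColor(im,cv2.COLOR_BGR2HSV)
w=((hsv[:,:,1]<60)&(hsv[:,:,2]>150)).astype(np.uint8)
n,l,st,c=cv2.connectedComponentsWithStats(w); 
for i in range(1,n):
    if st[i,4]>800: print(st[i],c[i])
E
```

```text
[486.  216.  245.3] [1.  0.2 0. ]
658 [279.1 258.6] ((279.5, 258.5), (82.99998474121094, 6.999999046325684), -0.0) [499.9 153.6  83. ] [[462.6319516749259, 142.13816893858302], [461.3633752568332, 149.16325053205637], [537.8439411549658, 165.38577656398], [539.5470616787906, 158.4534604474177]]
566 [280.8 107.5] ((281.0, 107.5), (5.0, 94.0), 90.0) [473.  287.8  83. ] [[434.2389214693639, 281.57929025814474], [511.11878286620805, 297.8698991225462], [512.1072146247886, 293.9899074515008], [434.9269686199955, 277.6350857772328]]
[  219   101   123   160 12442] [279.4 170.2]
```

```bash
python3 - <<'E'
from k import *
np.set_printoptions(precision=2,suppress=True)
p=(np.array([545.96,28.44,180.55]),R.from_quat([.382,.924,-.001,-.001]))
t=lambda uv,z:p[1].inv().apply(onz("wrist",uv,z,p)-p[0])
print(t([(284,153),(284,232)],48), t([(282,105),(283.5,268)],22))
im=cv2.imread("pics/w9.png").astype(int)
print(im[90:280:1,284].tolist()[:0]); 
g=cv2.cvtColor(cv2.imread("pics/w9.png"),cv2.COLOR_BGR2GRAY).astype(int)
print("col284",[ (y,g[y,284]) for y in list(range(98,110))+list(range(146,168))+list(range(226,240))+list(range(262,275))])
print("row190",[(x,g[190,x]) for x in list(range(260,306))])
E
```

```text
[[ 38.72   4.53 132.58]
 [-26.69   4.77 132.51]] [[ 75.2    3.14 158.62]
 [-71.37   4.86 158.46]]
[]
col284 [(98, np.int64(133)), (99, np.int64(132)), (100, np.int64(136)), (101, np.int64(137)), (102, np.int64(134)), (103, np.int64(141)), (104, np.int64(95)), (105, np.int64(89)), (106, np.int64(111)), (107, np.int64(120)), (108, np.int64(121)), (109, np.int64(117)), (146, np.int64(118)), (147, np.int64(117)), (148, np.int64(116)), (149, np.int64(115)), (150, np.int64(120)), (151, np.int64(119)), (152, np.int64(109)), (153, np.int64(94)), (154, np.int64(103)), (155, np.int64(113)), (156, np.int64(112)), (157, np.int64(112)), (158, np.int64(119)), (159, np.int64(92)), (160, np.int64(48)), (161, np.int64(52)), (162, np.int64(61)), (163, np.int64(80)), (164, np.int64(91)), (165, np.int64(97)), (166, np.int64(101)), (167, np.int64(106)), (226, np.int64(101)), (227, np.int64(98)), (228, np.int64(102)), (229, np.int64(100)), (230, np.int64(98)), (231, np.int64(90)), (232, np.int64(75)), (233, np.int64(90)), (234, np.int64(109)), (235, np.int64(106)), (236, np.int64(106)), (237, np.int64(104
[... 638 characters left out ...]
(90)), (274, np.int64(72)), (275, np.int64(92)), (276, np.int64(97)), (277, np.int64(104)), (278, np.int64(114)), (279, np.int64(108)), (280, np.int64(109)), (281, np.int64(107)), (282, np.int64(106)), (283, np.int64(104)), (284, np.int64(102)), (285, np.int64(102)), (286, np.int64(101)), (287, np.int64(102)), (288, np.int64(99)), (289, np.int64(92)), (290, np.int64(87)), (291, np.int64(79)), (292, np.int64(63)), (293, np.int64(92)), (294, np.int64(108)), (295, np.int64(108)), (296, np.int64(104)), (297, np.int64(80)), (298, np.int64(115)), (299, np.int64(114)), (300, np.int64(113)), (301, np.int64(112)), (302, np.int64(111)), (303, np.int64(111)), (304, np.int64(110)), (305, np.int64(111))]
```

Tub middle from the wrist view is (486.4,220.7) with yaw 11.3°, and the strips are 137 mm apart (expected 138). I'm going back to the handle.

Request:
{"method": "apply_moves", "body": {
  "targets": [
    [[0.07,-0.3,0,0,0,0.05,1],[0.13,-0.6,0,0,0,0.1,1],[0.2,-0.9,0,0,0,0.15,1],[0.2,-0.9,0,0,0,0.188,1]]
  ]
}}

```text
clock: 21.82
tool_pos: [516.8, 76.9, 245.2]
orientation: [0.377, 0.926, -0.001, 0.001]
wrist_force: [-0.3, 0.5, -0.5]
gripper_width: 85.5
grasp_force: 0.0
```

Request:
{"method": "apply_moves", "body": {
  "targets": [
    [[0.213,-0.316,0,0,0,0,0.8],[0.213,-0.316,-0.3,0,0,0,0.6],[0.213,-0.316,-0.7,0,0,0,0.6],[0.213,-0.316,-1.0,0,0,0,0.6],[0.213,-0.316,-1.0,0,0,0,0.6]]
  ]
}}

```text
clock: 22.45
tool_pos: [543.8, 32.3, 91.0]
orientation: [0.377, 0.926, -0.002, -0.004]
wrist_force: [-0.2, -0.8, -0.5]
gripper_width: 51.7
grasp_force: 0.0
```

```bash
python3 - <<'E'
from k import *
p=pose(); print(p[0],p[1].as_quat(), (np.array([548,33.6,29])-p[0])/150)
E
```

```text
[543.75065714  32.34367734  91.01061005] [ 0.37725786  0.92609726 -0.00219723 -0.00394185] [ 0.02832895  0.00837548 -0.41340407]
```

Request:
{"method": "apply_moves", "body": {
  "targets": [
    [[0,0,-0.2,0,0,0,0.6],[0,0,-0.35,0,0,0,0.6],[0,0,-0.4,0,0,0,0.6],[0,0,-0.4,0,0,0,0.6]]
  ]
}}

```text
clock: 22.95
tool_pos: [549.2, 33.6, 37.1]
orientation: [0.377, 0.926, 0.0, 0.002]
wrist_force: [-0.4, -0.2, -0.2]
gripper_width: 51.5
grasp_force: 0.0
```

Request:
{"method": "apply_moves", "body": {
  "targets": [
    [[-0.005,0,-0.04,0,0,0,0.6],[-0.005,0,-0.055,0,0,0,0.4],[-0.005,0,-0.055,0,0,0,0.2],[-0.005,0,-0.055,0,0,0,0],[-0.005,0,-0.055,0,0,0,0],[-0.005,0,-0.055,0,0,0,0],[-0.005,0,-0.055,0,0,0,0]]
  ]
}}

```text
clock: 23.82
tool_pos: [547.7, 34.0, 27.9]
orientation: [0.376, 0.927, 0.0, 0.001]
wrist_force: [-0.6, 0.5, 3.7]
gripper_width: 14.4
grasp_force: 60.9
```

Request:
{"method": "apply_moves", "body": {
  "targets": [
    [[0,0,0.1,0,0,0,0],[0,0,0.4,0,0,0,0],[0,0,0.8,0,0,0,0],[-0.05,0.2,1.0,0,0,-0.04,0],[-0.15,0.5,1.0,0,0,-0.09,0],[-0.3,0.7,1.0,0,0,-0.14,0],[-0.41,0.8,1.0,0,0,-0.192,0],[-0.41,0.8,1.0,0,0,-0.192,0]]
  ]
}}

```text
clock: 24.82
tool_pos: [484.6, 154.7, 177.8]
orientation: [0.633, 0.774, -0.0, 0.001]
wrist_force: [0.9, 0.0, -0.8]
gripper_width: 14.5
grasp_force: 60.3
```

```bash
python3 - <<'E'
from k import *
p=pose(); q=p[1].as_quat(); print(p[0],q, np.degrees(2*np.arctan2(q[1],q[0]))-90,(np.array([486.4,220.7,p[0][2]])-p[0])/150, sensors.read_state()["gripper_width"])
im,_=snap("wrist","pics/w11.png"); p=pose()
t=lambda uv,z:p[1].inv().apply(onz("wrist",uv,z,p)-p[0])
b=blobs(im,*BLUE,amin=300)[0]; print(b[2],b[3].min(0),b[3].max(0)); top=b[3][:,1].min(); print(t([(280,top)],p[0][2]-7))
E
```

```text
[484.57292099 154.70538771 177.76290831] [ 6.33275466e-01  7.73925963e-01 -4.72412911e-04  7.51786335e-04] 11.41557101270395 [0.01218053 0.43996408 0.        ] 14.520971275830398
((278.5, 236.5), (265.0, 271.0), 0.0) [146 101] [411 372]
[[73.4842095   0.81718199  6.83927318]]
```

Request:
{"method": "apply_moves", "body": {
  "targets": [
    [[0.012,0.25,0,0,0,0,0],[0.012,0.44,0,0,0,0,0],[0.012,0.44,-0.2,0,0,0,0],[0.012,0.44,-0.35,0,0,0,0],[0.012,0.44,-0.43,0,0,0,0],[0.012,0.44,-0.43,0,0,0,0]]
  ]
}}

```text
clock: 25.62
tool_pos: [487.5, 219.1, 112.2]
orientation: [0.635, 0.773, -0.001, 0.001]
wrist_force: [0.2, -0.5, -1.5]
gripper_width: 14.6
grasp_force: 60.3
```

Request:
{"method": "apply_moves", "body": {
  "targets": [
    [[0,0,-0.03,0,0,0,0],[0,0,-0.05,0,0,0,0],[0,0,-0.06,0,0,0,0],[0,0,-0.06,0,0,0,0]]
  ]
}}

```text
clock: 26.12
tool_pos: [487.7, 220.0, 104.2]
orientation: [0.634, 0.773, -0.0, 0.001]
wrist_force: [0.5, -0.3, -1.1]
gripper_width: 14.6
grasp_force: 60.3
```

Request:
{"method": "apply_moves", "body": {
  "targets": [
    [[-0.007,0.003,-0.015,0,0,0,0],[-0.007,0.003,-0.03,0,0,0,0],[-0.007,0.003,-0.035,0,0,0,0]]
  ]
}}

```text
clock: 26.5
tool_pos: [486.4, 220.3, 98.5]
orientation: [0.634, 0.773, -0.0, 0.001]
wrist_force: [0.3, 0.0, -1.4]
gripper_width: 14.4
grasp_force: 60.3
```

Request:
{"method": "apply_moves", "body": {
  "targets": [
    [[0,0,-0.007,0,0,0,0],[0,0,-0.014,0,0,0,0],[0,0,-0.014,0,0,0,0]]
  ]
}}

```text
clock: 26.88
tool_pos: [486.8, 220.4, 96.9]
orientation: [0.635, 0.773, -0.0, 0.001]
wrist_force: [-0.7, -1.5, 0.8]
gripper_width: 14.4
grasp_force: 60.4
```

The lid reached the strips at the predicted height with no side force. I'm releasing and looking.

Request:
{"method": "apply_moves", "body": {
  "targets": [
    [[0,0,0,0,0,0,0.2],[0,0,0,0,0,0,0.5],[0,0,0,0,0,0,0.6],[0,0,0,0,0,0,0.6],[0,0,0.3,0,0,0,0.6],[0,0,0.7,0,0,0,0.3],[0,0,1.0,0,0,0,0],[0,0,1.0,0,0,0,0]]
  ]
}}

```text
clock: 27.88
tool_pos: [489.6, 221.6, 252.3]
orientation: [0.635, 0.773, 0.004, 0.003]
wrist_force: [-0.1, 0.0, -0.4]
gripper_width: 0.1
grasp_force: 0.0
```

```bash
cat > m.py <<'E'
from k import *
np.set_printoptions(precision=1,suppress=True)
def rep(tag,z=91):
    im,p=snap("wrist",f"pics/w{tag}.png"); b=blobs(im,*BLUE,amin=300)[0]
    h=cv2.approxPolyDP(cv2.convexHull(b[3].astype(np.int32)),5,True).reshape(-1,2)
    Q=onz("wrist",h,z,p); print(p[0],h.tolist(),Q[:,:2].tolist(),Q.mean(0), [np.linalg.norm(Q[i]-Q[i-1]) for i in range(len(Q))])
    for o in blobs(im,*ORG,amin=20): print("orange",o[0],o[1])
    for n in ("top","scene"):
        im,_=snap(n,f"pics/{n}{tag}.png")
        for b in blobs(im,*BLUE,amin=60): 
            if 130<b[1][0]<260 and b[1][1]>140: print(n,b[0],b[1],cv2.approxPolyDP(cv2.convexHull(b[3].astype(np.int32)),3,True).reshape(-1,2).tolist())
        for b in blobs(im,*ORG,amin=6):
            if 130<b[1][0]<230 and 170<b[1][1]<270: print(n,"orange",b[0],b[1])
E
python3 -c "
from m import *
rep(12)"
```

```text
[489.6 221.6 252.3] [[336, 109], [330, 269], [218, 271], [209, 109]] [[524.78194612656, 301.96419622922843], [553.9023360188796, 158.95464351614933], [449.9132712724091, 136.81958621503364], [420.66874152435645, 281.31663654276]] [487.3 219.8  91. ] [np.float64(106.1408549689825), np.float64(145.9442677006386), np.float64(106.31879583859723), np.float64(147.42672781282988)]
top 1740 [180.1 236.1] [[205, 250], [159, 259], [154, 222], [198, 213]]
scene 834 [194.5 198.8] [[220, 194], [206, 212], [168, 203], [184, 186]]
```

The lid sits at (487.3,219.8) with yaw 11.5° and its plate top at about 91, loose on both strips. I'm pressing end_a with shut fingers.

Request:
{"method": "apply_moves", "body": {
  "targets": [
    [[-0.04,0.2,0,0,0,0,0],[-0.082,0.405,-0.2,0,0,0,0],[-0.082,0.405,-0.6,0,0,0,0],[-0.082,0.405,-0.9,0,0,0,0],[-0.082,0.405,-0.98,0,0,0,0],[-0.082,0.405,-0.98,0,0,0,0]]
  ]
}}

```text
clock: 28.78
tool_pos: [473.4, 280.5, 98.4]
orientation: [0.635, 0.773, -0.002, 0.0]
wrist_force: [0.7, 0.4, 1.1]
gripper_width: -0.1
grasp_force: 0.0
```

Request:
{"method": "apply_moves", "body": {
  "targets": [
    [[0,0,-0.02,0,0,0,0],[0,0,-0.03,0,0,0,0],[0,0,-0.04,0,0,0,0],[0,0,-0.045,0,0,0,0]]
  ]
}}

```text
clock: 29.28
tool_pos: [474.7, 281.2, 93.5]
orientation: [0.635, 0.773, 0.0, 0.001]
wrist_force: [-0.7, -0.1, -1.0]
gripper_width: 0.1
grasp_force: 0.0
```

Request:
{"method": "apply_moves", "body": {
  "targets": [
    [[0,0,-0.01,0,0,0,0],[0,0,-0.02,0,0,0,0],[0,0,-0.03,0,0,0,0],[0,0,-0.04,0,0,0,0],[0,0,-0.05,0,0,0,0],[0,0,-0.06,0,0,0,0]]
  ]
}}

```text
clock: 30.02
tool_pos: [474.5, 281.5, 85.7]
orientation: [0.635, 0.773, 0.0, 0.001]
wrist_force: [-4.5, -0.5, 11.1]
gripper_width: -0.1
grasp_force: 5.5
```

Request:
{"method": "apply_moves", "body": {
  "targets": [
    [[0,0,-0.008,0,0,0,0],[0,0,-0.016,0,0,0,0]]
  ]
}}

```text
clock: 30.28
tool_pos: [474.6, 281.7, 83.6]
orientation: [0.635, 0.773, 0.0, 0.001]
wrist_force: [-6.9, -1.3, 17.9]
gripper_width: 0.5
grasp_force: 9.1
```

Request:
{"method": "apply_moves", "body": {
  "targets": [
    [[0,0,-0.008,0,0,0,0],[0,0,-0.016,0,0,0,0]]
  ]
}}

```text
clock: 30.52
tool_pos: [474.6, 281.7, 83.4]
orientation: [0.635, 0.773, -0.0, 0.001]
wrist_force: [-11.5, -4.7, 30.3]
gripper_width: -0.2
grasp_force: 15.5
```

Request:
{"method": "apply_moves", "body": {
  "targets": [
    [[0,0,-0.008,0,0,0,0],[0,0,-0.012,0,0,0,0]]
  ]
}}

```text
clock: 30.78
tool_pos: [474.7, 281.8, 83.4]
orientation: [0.635, 0.773, -0.0, 0.001]
wrist_force: [-15.4, -7.0, 39.0]
gripper_width: 0.4
grasp_force: 19.3
```

End_a bottomed at 83.4 with 39 N. Now the other end.

Request:
{"method": "apply_moves", "body": {
  "targets": [
    [[0,0,0.2,0,0,0,0],[0,0,0.45,0,0,0,0],[0.055,-0.27,0.45,0,0,0,0],[0.11,-0.54,0.45,0,0,0,0],[0.164,-0.817,0.45,0,0,0,0],[0.164,-0.817,0.3,0,0,0,0],[0.164,-0.817,0.12,0,0,0,0],[0.164,-0.817,0.12,0,0,0,0]]
  ]
}}

```text
clock: 31.78
tool_pos: [496.7, 157.8, 93.0]
orientation: [0.635, 0.773, -0.003, -0.001]
wrist_force: [-0.5, 0.5, 0.4]
gripper_width: 0.4
grasp_force: 0.0
```

Request:
{"method": "apply_moves", "body": {
  "targets": [
    [[0,0,-0.02,0,0,0,0],[0,0,-0.035,0,0,0,0],[0,0,-0.045,0,0,0,0],[0,0,-0.055,0,0,0,0],[0,0,-0.065,0,0,0,0],[0,0,-0.075,0,0,0,0]]
  ]
}}

```text
clock: 32.52
tool_pos: [500.1, 158.8, 86.6]
orientation: [0.634, 0.773, 0.001, 0.002]
wrist_force: [-3.9, -1.8, 9.1]
gripper_width: 0.3
grasp_force: 4.9
```

Request:
{"method": "apply_moves", "body": {
  "targets": [
    [[0,0,-0.008,0,0,0,0],[0,0,-0.016,0,0,0,0],[0,0,-0.024,0,0,0,0],[0,0,-0.03,0,0,0,0]]
  ]
}}

```text
clock: 33.02
tool_pos: [500.1, 158.6, 82.9]
orientation: [0.634, 0.773, 0.0, 0.002]
wrist_force: [-7.0, -4.0, 19.8]
gripper_width: -0.1
grasp_force: 10.0
```

Request:
{"method": "apply_moves", "body": {
  "targets": [
    [[0,0,-0.008,0,0,0,0],[0,0,-0.016,0,0,0,0]]
  ]
}}

```text
clock: 33.28
tool_pos: [500.2, 158.7, 82.9]
orientation: [0.634, 0.773, 0.0, 0.002]
wrist_force: [-14.2, -6.3, 36.6]
gripper_width: 0.0
grasp_force: 18.3
```

End_b bottomed at 82.9. I'm going back over end_a to confirm it's flush with the lid level.

Request:
{"method": "apply_moves", "body": {
  "targets": [
    [[0,0,0.2,0,0,0,0],[0,0,0.45,0,0,0,0],[-0.055,0.27,0.45,0,0,0,0],[-0.11,0.54,0.45,0,0,0,0],[-0.164,0.817,0.45,0,0,0,0],[-0.164,0.817,0.3,0,0,0,0],[-0.164,0.817,0.1,0,0,0,0],[-0.164,0.817,0.06,0,0,0,0],[-0.164,0.817,0.05,0,0,0,0],[-0.164,0.817,0.04,0,0,0,0],[-0.164,0.817,0.03,0,0,0,0],[-0.164,0.817,0.02,0,0,0,0]]
  ]
}}

```text
clock: 34.78
tool_pos: [475.4, 281.5, 83.0]
orientation: [0.635, 0.773, 0.001, 0.001]
wrist_force: [-6.2, -2.6, 18.3]
gripper_width: 0.5
grasp_force: 9.1
```

Request:
{"method": "apply_moves", "body": {
  "targets": [
    [[0,0,-0.01,0,0,0,0],[0,0,-0.016,0,0,0,0]]
  ]
}}

```text
clock: 35.02
tool_pos: [475.5, 281.5, 82.9]
orientation: [0.635, 0.773, 0.001, 0.001]
wrist_force: [-10.2, -6.0, 29.8]
gripper_width: -0.1
grasp_force: 14.8
```

Both ends are solid at 82.9 (expected 83). I'm retreating to check and hand in.

Request:
{"method": "apply_moves", "body": {
  "targets": [
    [[0,0,0.2,0,0,0,0],[0,0,0.6,0,0,0,0],[0.08,-0.4,1.0,0,0,0,0],[0.08,-0.4,1.0,0,0,0,0],[0.08,-0.4,1.0,0,0,0,0]]
  ]
}}

```text
clock: 35.65
tool_pos: [487.3, 220.7, 229.1]
orientation: [0.635, 0.772, 0.001, 0.001]
wrist_force: [-0.2, 1.3, 0.3]
gripper_width: -0.1
grasp_force: 0.0
```

```bash
python3 - <<'E'
from m import *
rep(13,83)
a,b=cv2.imread("pics/top0.png"),cv2.imread("pics/top13.png")
for nm,u,v in (("jar",252,160),("mag",410,236),("bottle",366,159),("rack",328,262)):
    print(nm,np.abs(a[v-22:v+22,u-22:u+22].astype(int)-b[v-22:v+22,u-22:u+22]).mean())
E
```

```text
[487.3 220.7 229.1] [[344, 108], [337, 275], [219, 277], [210, 108]] [[525.1076244234246, 301.9361008572918], [553.967612929296, 159.64218415901414], [449.33188207839675, 137.35895612196242], [420.76144769959996, 281.53140453432593]] [487.3 220.1  83. ] [np.float64(106.32251045245356), np.float64(145.19110739262038), np.float64(106.98214067054876), np.float64(146.97606812610258)]
top 1649 [181.5 235.8] [[206, 250], [161, 258], [156, 222], [198, 213]]
scene 832 [194.8 200.6] [[220, 196], [206, 214], [169, 205], [184, 188]]
jar 5.050103305785124
mag 4.537362258953168
bottle 4.766012396694215
rack 5.579717630853994
```

```bash
python3 -c "
from plant import close_job
print(close_job())"
```

```text
the job is handed in; nothing more can be done
None
```

The job is handed in at about 36 s: the lid was laid flat handle up, set on the tub, and pressed down at both ends until each stopped at about 83 mm (flush). The tub hadn't moved and the jar, magenta tub and bottle looked undisturbed; while laying the lid down, the gripper pressed against something at about 22 N (probably the rack), so I backed off and set the lid down a little further left.

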